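# Brush out the dust cup and put the brush back

## Robot

A 6-joint arm with a two-finger parallel gripper is mounted at the origin on a cart in front of the work surface, level with it; the furniture and walls round the work are solid. World frame = base frame: x ahead of the robot, y to its left, z up, the work surface at z = 0. Lengths are in m, angles in degrees, forces in N, time in s.
With the tool pointing down it reaches from about 0.35 to 0.875 m from the base axis. Payload 4.2 kg.
Tool frame: the origin (TCP) lies midway between the tips of the shut fingers; the grasp point (between the pads) lies 19 mm behind it (r.grasp_offset is the distance from the TCP to the grasp point, in m); z points along the fingers, y is the direction in which the jaws open and shut (so a half turn about z gives the same grasp; the last joint's range is limited). The gripper opens to 87 mm and grips with 3 to 60 N. Pads are 19 mm wide; open, the fingers measure 117 mm over their backs; the gripper's body (75 mm by 190 mm) begins 51 mm behind the grasp point.
Start: joints at [82.311, 22.042, 0.453, 0, -68.411, -14.817], TCP at [0.239, 0.577, 0.223] pointing down, gripper open.
Joint ranges: [-179.83, 179.83], [-69.29, 118.12], [-61.27, 80.66], [-181.25, 117.63], [-171.15, -9.14], [-177.46, 177.46]. Speed limits (degrees/s): [159.86, 159.86, 180, 180, 180, 180].

## Interface

Orientations are given as a 3x3 rotation matrix whose columns are the frame's x, y, z axes.
In Python, from station import r gives the robot as it stands.
- The arm moves only by the shell command python3 -m crank 'ROWS'. ROWS is JSON, a list of rows, each a list of 3 entries, a list of its own where there are three numbers: the closure, from -1 (fully open) to 1 (shut), so that 0 is half open, then the shift along the tool's x, y, z as a fraction of full scale, then the turn, a rotation vector about the tool's x, y, z as a fraction of full scale. In form: [[fingers, [dx, dy, dz], [wx, wy, wz]], ...]. A call has 1 to 8 rows; each row shifts and turns the commanded pose from where the row before left it, along the tool's axes as they then stand; what a row does not reach is not made up. Full scale, the value 1, is 100 mm for a shift and 45 degrees for a turn. A row lasts 1/10 s, in which the tool goes at most 50 mm and 8.59 degrees, less where a joint would pass 70% of its speed; a pose out of reach is approached as far as the arm can. A call with a number of a shift or a turn outside -1 to 1 is refused whole. A call with a gripper value outside its range is refused whole. The fingers move at their own pace and stop on an object; the grip force is fixed at half the most. Time passes only in rows, so rows that do not move let the fingers close. It gives the time, the measured TCP pose, the force and the opening at its end, in the units of the state.
- r.sense(): the state, without advancing time (a new reading comes with each control period).
- r.capture(name): name is "scene" or "side" or "wrist"; returns a dict with "img" (420x560x3 uint8, blue, green, red), "fx", "fy", "cx", "cy" (pixels), "R" (3x3) and "t" (3): a world point X has camera coordinates R X + t. Camera axes: x right, y down, z forward; pixel columns grow to the right and rows downward; lengths in m; the calibration is good to about 2 mm. A picture is of the moment at which its call begins. There is no depth.
- r.finish_job(): hands the job in, once; it reports no verdict.
The state is a dict: "time_s": time; "joints": joint angles; "joint_velocities": joint speeds; "effort": joint torques, N m; "tcp_pos": TCP position; "ee_rot": TCP orientation; "wrist_force": force on the tool from outside, world axes, zero at the start; "moment": the same for the moment, N m; "gripper_width": opening from 0.0 (shut) to 1.0 (fully open).
Only numpy, scipy, OpenCV 4.12 (cv2) and the standard library are available. Lean on these libraries where they do the work, as an engineer would, in place of code of your own. Each camera call takes 0.05 s, during which the arm holds its last target.

## Task

Take the bottle brush out of its wooden stand and scrub the inside of the grey dust cup with it: move the brush up and down so that its bristle end goes right down to the bottom of the cup three times and is drawn up at least half-way to the rim in between. Then put the brush back in its stand, upright with the bristles down, and let go of it. Do not tip over or carry off the cup, and leave the blue mug and the glue bottle alone.

Things in the scene. Friction and masses are not known exactly. Their poses are not given: they have to be found in the camera images.
- brush_mid (a point): middle of the bottle brush, on its axis, 100 mm above its bristle end. The brush is loose, 200 mm long, round, 0.1 to 0.16 kg, and stands upright in the stand with the bristles down. From the bottom: rigid bristle head (white with blue ends) 46 mm in diameter and 68 mm long; wire stem; 15 mm ferrule 122 to 136 mm up; light wooden handle 22 mm in diameter, 134 to 200 mm up. Its z axis runs along the brush towards the handle
- brush_grip (a point): centre of the brush's wooden handle, on its axis, 167 mm above the bristle end: the place to grip (22 mm across)
- brush_tip (a point): centre of the flat bristle end of the brush, 100 mm below brush_mid; same axes
- brush: the same brush as a body; origin at the bristle end, z axis towards the handle
- brush_stand: round turned wooden brush stand, fixed to the worktop, 77 mm outside diameter, about 51 mm high, open at the top; bore 60 mm in diameter; inner floor 8 mm above its underside. Origin at the centre of its underside
- stand_floor (a point): centre of the stand's inner floor, on which the bristle end rests; z up
- dust_cup: the grey plastic dust cup with an orange rim and black foot ring, loose, empty, 0.45 kg or so, open at the top; 75 mm outside diameter, 106 mm high, bore narrowest at the floor: 64 mm there, 67 mm higher up. Origin at the centre of its underside, z up
- cup_floor (a point): centre of the cup's inner floor, 6 mm above its underside; z up
- cup_rim (a point): centre of the cup's mouth, 106 mm above its underside
- mug: a blue mug with a side handle, 72 mm in diameter and 80 mm high, loose, to be left alone. Origin at the centre of its underside. Cup, stand and mug stand in a row across the worktop, in any order
- glue_bottle: a yellow glue bottle with an orange-brown spout, 208 mm high, loose, upright at the back right, to be left alone. Origin at the centre of its underside
There are look-alikes about, which are no part of the job. What is shaped like the brush_stand but green is not meant.

How it is judged (in metres and radians):
On the way, in this order (a step that is already met when the one before it is completed fails the run):
1. the bristle end of the held brush is inside the dust cup and within 12 mm of its inner floor (first time) (contact force between the fingers and brush above 0.5 N and horizontal distance between brush_tip and dust_cup below 0.036 m and z of brush_tip in the frame of cup_floor between -0.005 and 0.012 m), for 0.04 s.
2. the held brush is drawn up over the cup's axis until its bristle end is more than 45 mm above the inner floor (first time) (contact force between the fingers and brush above 0.5 N and horizontal distance between brush_tip and dust_cup below 0.036 m and z of brush_tip in the frame of cup_floor above 0.045 m), for 0.04 s.
3. the bristle end of the held brush is inside the dust cup and within 12 mm of its inner floor (second time) (all of step 1), for 0.04 s.
4. the held brush is drawn up over the cup's axis until its bristle end is more than 45 mm above the inner floor (second time) (all of step 2), for 0.04 s.
5. the bristle end of the held brush is inside the dust cup and within 12 mm of its inner floor (third time) (all of step 3), for 0.04 s.
At the end, for the whole second after the job is handed in: the brush stands at rest in its stand, bristles down, its end within 6 mm of the stand's inner floor and within 12 mm of its axis, leaning less than 0.2 rad; the dust cup stands upright (within 0.1 rad) on the worktop, within 60 mm of where it started (horizontal distance between brush_tip and stand_floor below 0.012 m and z of brush_tip in the frame of stand_floor between -0.005 and 0.006 m and angle between brush's own z axis and vertical below 0.2 rad and linear speed of each of brush, dust_cup below 0.03 m/s and angle between dust_cup's own z axis and vertical below 0.1 rad and height (world z) of dust_cup between -0.01 and 0.01 m and distance of dust_cup from where it was at the start of the episode below 0.06 m); the robot touches nothing.
It fails at once if the dust cup is tipped by more than 0.4 rad or lifted more than 30 mm (angle between dust_cup's own z axis and vertical above 0.4 rad or height (world z) of dust_cup above 0.03 m).
It fails at once if the blue mug is moved more than 40 mm or tipped by more than 0.4 rad (distance of mug from where it was at the start of the episode above 0.04 m or angle between mug's own z axis and vertical above 0.4 rad).
It fails at once if the glue bottle is moved more than 40 mm or tipped by more than 0.4 rad (distance of glue_bottle from where it was at the start of the episode above 0.04 m or angle between glue_bottle's own z axis and vertical above 0.4 rad).
It also fails if it takes over 58 s, if anything falls off the work surface, if the arm or the gripper's body presses on something with over 40 N, if the wrist force passes 120 N, or if a joint passes its speed limit or range.

## Working session

There is one attempt and no reset: what is moved stays moved. The work goes in short steps, Python scripts to look and compute and a shell command to move; the robot and the scene stay as the last step left them, time stands still between calls to the robot, and variables do not carry over. Pictures are saved under pics/ and viewed, and the job is handed in when it is done.

```bash
ls; mkdir -p pics
python3 - <<'E'
from station import r
import cv2,numpy as np
s=r.sense();print(s)
for n in("scene","side","wrist"):
    c=r.capture(n);cv2.imwrite(f"pics/{n}0.png",c["img"]);print(n,c["fx"],c["cx"],c["cy"],np.round(c["R"],3).tolist(),np.round(c["t"],3))
E
```

```text
pics
{'time_s': 0.0, 'joints': array([ 8.23107157e+01,  2.20914616e+01,  3.77727252e-01, -2.79235815e-02,
       -6.84108698e+01, -1.48165052e+01]), 'joint_velocities': array([ 0.02511033, -0.0663158 , -0.0008432 , -0.10542713,  0.00240479,
        0.02575155]), 'effort': array([ 1.05607724e-03, -3.90665460e+01,  1.87407196e+01,  4.22014207e+00,
        1.09342372e-02, -1.97127492e-04]), 'tcp_pos': array([0.23899121, 0.57683607, 0.22144097]), 'ee_rot': array([[ 9.23772059e-01, -3.82942079e-01, -7.40071498e-04],
       [-3.82942776e-01, -9.23769692e-01, -2.09451987e-03],
       [ 1.18424173e-04,  2.21826396e-03, -9.99997533e-01]]), 'wrist_force': array([-0.18629841, -0.11149356, -0.93297133]), 'moment': array([ 0.0162947 , -0.03970742, -0.00408035]), 'gripper_width': 1.0025798323550763}
scene 505.95422139018746 275.75403275708777 212.29214698046763 [[-0.653, -0.757, -0.021], [-0.281, 0.267, -0.922], [0.704, -0.596, -0.387]] [0.325 0.303 0.586]
side 469.9867874486001 281.8942180778682 204.37860206381976 [[0.795, -0.607, 0.005], [-0.233, -0.314, -0.92], [0.56, 0.73, -0.391]] [-0.5    0.225  0.676]
wrist 351.80153285280664 280.5251844196967 206.19433801446309 [[-0.383, -0.924, 0.002], [-0.896, 0.372, 0.243], [-0.225, 0.092, -0.97]] [ 0.624 -0.029  0.389]
```

View pics/scene0.png

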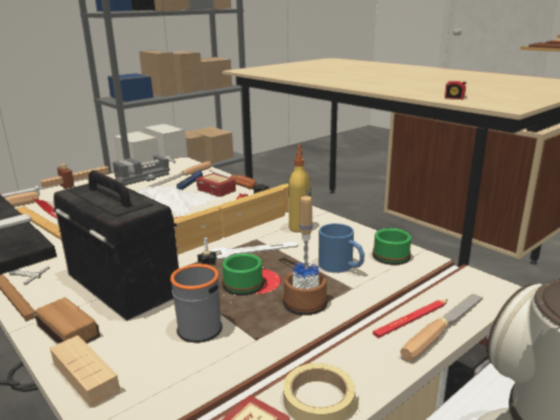

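View pics/side0.png

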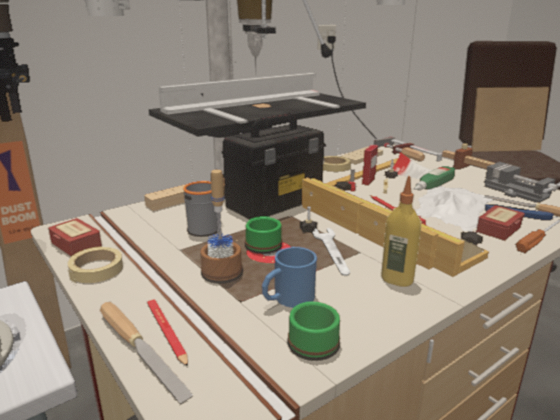

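View pics/wrist0.png

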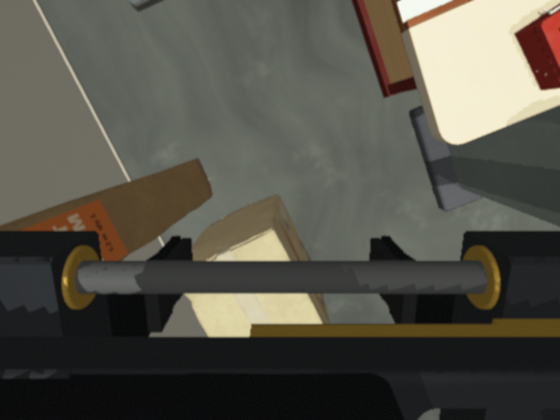

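The scene view shows the cup at about (197,300), the stand with the brush at (305,290) and handle top (306,199), the mug at (337,248), and the glue bottle at (300,195). The side view shows the cup at (202,208), the stand at (221,260) and handle top (216,173). I'll zoom in to get exact pixels.

Run:
```python
import cv2,numpy as np
a=cv2.imread("pics/scene0.png")[185:345,160:320];b=cv2.imread("pics/side0.png")[160:290,160:290]
def g(im,x0,y0,k):
    o=cv2.resize(im,None,fx=k,fy=k,interpolation=cv2.INTER_CUBIC)
    for i in range(0,im.shape[1],10):
        cv2.line(o,(i*k,0),(i*k,4 if i%20 else 10),(0,0,255),1)
        if i%20==0: cv2.putText(o,str(x0+i),(i*k,20),0,.35,(0,0,255))
    for i in range(0,im.shape[0],10):
        cv2.line(o,(0,i*k),(4 if i%20 else 10,i*k),(0,0,255),1)
        if i%20==0: cv2.putText(o,str(y0+i),(10,i*k+4),0,.35,(0,0,255))
    return o
cv2.imwrite("pics/za.png",g(a,160,185,3.0.__int__()));cv2.imwrite("pics/zb.png",g(b,160,160,4))
```

```text
(no output)
```

View pics/za.png

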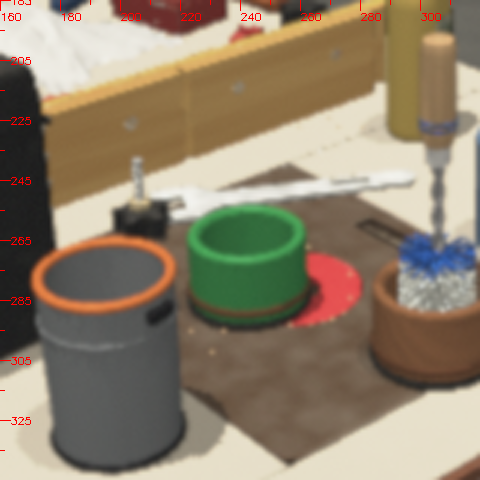

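View pics/zb.png

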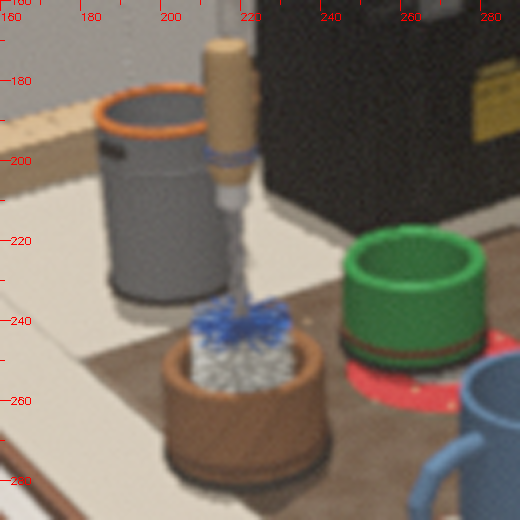

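```bash
cat > h.py <<'E'
import numpy as np,cv2
from scipy.optimize import least_squares
def proj(c,X):
    X=np.atleast_2d(X);p=X@np.array(c["R"]).T+np.array(c["t"])
    return np.c_[c["fx"]*p[:,0]/p[:,2]+c["cx"],c["fy"]*p[:,1]/p[:,2]+c["cy"]]
def tri(obs):
    f=lambda X:np.concatenate([proj(c,X)[0]-u for c,u in obs])
    s=least_squares(f,[.5,.2,.1]);return s.x,np.round(s.fun,1)
a=np.linspace(0,2*np.pi,181)
def ring(x,y,z,rad):return np.c_[x+rad*np.cos(a),y+rad*np.sin(a),0*a+z]
def fitring(obs,rad,z=None):
    # obs: cam, dict of extents l,r,t,b
    def f(q):
        zz=q[2] if z is None else z; o=[]
        for c,e in obs:
            p=proj(c,ring(q[0],q[1],zz,rad))
            m=dict(l=p[:,0].min(),r=p[:,0].max(),t=p[:,1].min(),b=p[:,1].max())
            o+=[m[k]-e[k] for k in e]
        return np.array(o)
    s=least_squares(f,[.6,.2,.08] if z is None else [.6,.2]);return s.x,np.round(s.fun,1)
E
python3 - <<'E'
from station import r
from h import *
A=r.capture("scene");B=r.capture("side")
print("top",tri([(A,(305.7,198)),(B,(216.5,171))]))
print("low",tri([(A,(306,234)),(B,(217.8,205.5))]))
S=lambda **k:{q:(160+v/3 if q in'lr' else 185+v/3) for q,v in k.items()}
D=lambda **k:{q:160+v/4 for q,v in k.items()}
print("cuprim",fitring([(A,S(l=33,r=176,t=235,b=312)),(B,D(l=95,t=84,b=138))],.0375))
print("cupbase",fitring([(A,S(l=51,r=186,b=470)),(B,D(l=109,b=304))],.0375,0))
print("standrim",fitring([(A,S(l=371)),(B,D(l=162,r=327,b=407))],.0385,.051))
print("standbase",fitring([(A,S(l=371,b=387)),(B,D(l=166,r=331,b=489))],.0385,0))
# mug & others rough
print("mug top",tri([(A,(336,235)),(B,(296,262))]))
print("glue tip",tri([(A,(299,147)),(B,(407,180))]))
print("green1",tri([(A,(160+246/3,185+233/3)),(B,(160+415/4,160+258/4))]))
print("blackbox/handle",tri([(A,(92,180)),(B,(250,122))]))
E
```

```text
top (array([ 0.45623693, -0.03600294,  0.2049917 ]), array([-0. , -0.1, -0. ,  0.1]))
low (array([ 0.4552037 , -0.03574464,  0.13900965]), array([-0.1, -0.2, -0.1,  0.2]))
cuprim (array([0.51976608, 0.15144898, 0.10202894]), array([ 0.5, -0.5,  1.3, -1.1, -0.1,  0.6, -0.7]))
cupbase (array([0.52045415, 0.15174549]), array([ 0.2, -0.3,  0.1,  0. ,  0.4]))
standrim (array([ 0.45654943, -0.03842985]), array([ 1.2,  0. ,  0.1, -2.5]))
standbase (array([ 0.45779511, -0.03532462]), array([-0.1, -0. ,  0.5, -0.5,  0.2]))
mug top (array([ 0.5196924 , -0.18279211,  0.0674026 ]), array([-0.2, -0.4, -0.2,  0.3]))
glue tip (array([ 0.70445113, -0.25445492,  0.19963138]), array([ 0.2,  0.8,  0.2, -0.6]))
green1 (array([0.58696198, 0.00802611, 0.04677818]), array([-0.1, -0.2, -0.1,  0.2]))
blackbox/handle (array([0.70708822, 0.22351292, 0.22757899]), array([ 1.4,  5.3,  2. , -7.5]))
```

```bash
python3 - <<'E'
from station import r
from h import *
A=r.capture("scene");B=r.capture("side")
print(tri([(A,(110,306)),(B,(226,207))]), tri([(A,(105,226)),(B,(226,142))]))
E
python3 -m crank '[[-1,[0,0,-0.3],[0,0,-0.1667]],[-1,[0,0,-0.3],[0,0,-0.1667]],[-1,[0,0,-0.3],[0,0,-0.1667]],[-1,[0,0,0],[0,0,0]]]'
```

```text
(array([0.64936696, 0.24767549, 0.01244575]), array([ 2.7,  5.7,  3.9, -8.5])) (array([0.64257505, 0.23819048, 0.17353495]), array([ 0.7,  2.1,  1. , -3. ]))
time_s: 0.75
tcp_pos: [0.2401, 0.5793, 0.3181]
ee_rot: [[1.0, 0.002, 0.003], [0.002, -1.0, 0.01], [0.003, -0.01, -1.0]]
wrist_force: [0.8, 0.1, 1.0]
gripper_width: 0.999
```

```bash
python3 -m crank '[[-1,[0.135,0.384,0],[0,0,0]],[-1,[0.135,0.384,0],[0,0,0]],[-1,[0.135,0.384,0],[0,0,0]],[-1,[0.135,0.384,0],[0,0,0]],[-1,[0.135,0.384,0],[0,0,0]],[-1,[0.135,0.384,0],[0,0,0]],[-1,[0.135,0.384,0],[0,0,0]],[-1,[0.135,0.384,0],[0,0,0]]]'
python3 -m crank '[[-1,[0.135,0.384,0],[0,0,0]],[-1,[0.135,0.384,0],[0,0,0]],[-1,[0.135,0.384,0],[0,0,0]],[-1,[0.135,0.384,0],[0,0,0]],[-1,[0.135,0.384,0],[0,0,0]],[-1,[0.135,0.384,0],[0,0,0]],[-1,[0.135,0.3,0],[0,0,0]],[-1,[0,0,0],[0,0,0]]]'
python3 - <<'E'
from station import r
import cv2
s=r.sense();print(s["tcp_pos"],s["ee_rot"].round(4).tolist(),s["joints"].round(1))
cv2.imwrite("pics/w1.png",r.capture("wrist")["img"]);cv2.imwrite("pics/s1.png",r.capture("side")["img"])
E
```

```text
time_s: 1.55
tcp_pos: [0.3471, 0.2683, 0.3121]
ee_rot: [[1.0, -0.001, -0.0], [-0.001, -1.0, -0.0], [-0.0, 0.0, -1.0]]
wrist_force: [1.5, 0.4, -0.0]
gripper_width: 0.998
time_s: 2.35
tcp_pos: [0.4421, 0.007, 0.3118]
ee_rot: [[1.0, -0.006, -0.001], [-0.006, -1.0, -0.001], [-0.001, 0.001, -1.0]]
wrist_force: [-0.7, 0.8, -0.5]
gripper_width: 1.0
[0.44208884 0.00704819 0.31175202] [[1.0, -0.0062, -0.0013], [-0.0062, -1.0, -0.0007], [-0.0013, 0.0007, -1.0]] [ 22.1   0.5 -14.3   0.  -75.3  67.5]
```

View pics/w1.png

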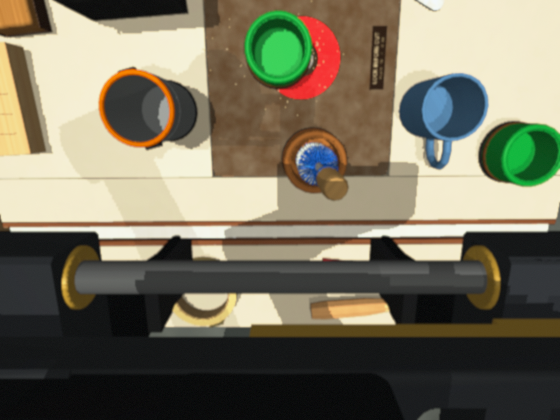

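View pics/s1.png

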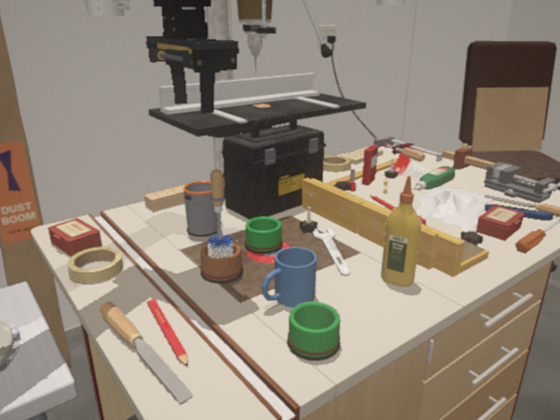

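The wrist view shows the cup mouth at about (137,107), the stand at (315,162), and the handle leaning toward the camera with its top at (334,184). I'll check both positions against this view.

Run:
```python
from station import r
from h import *
A=r.capture("scene");B=r.capture("side");W=r.capture("wrist")
print("top",tri([(A,(305.7,198)),(B,(216.5,171)),(W,(334,186))]))
print(proj(W,[[.4562,-.036,.206],[.4562,-.036,.142],[.52,.1515,.106],[.4575,-.036,.051]]).round(1))
p=proj(W,ring(.52,.1515,.106,.0375));print(p.min(0),p.max(0))
p=proj(W,ring(.4575,-.036,.051,.0385));print(p.min(0),p.max(0))
im=cv2.resize(W["img"][50:220,80:360],None,fx=2.8,fy=2.8);cv2.imwrite("pics/w2.png",im)
```

```text
top (array([ 0.45617413, -0.03213768,  0.20464783]), array([-1.7,  0.7, -1.2, -0.3,  0.9,  0.1]))
[[340.2 186.4]
 [329.1 173.6]
 [140.2 105.1]
 [319.  160.9]]
[102.63366701  65.35218234] [177.53175952 142.91031449]
[286.98916933 128.084471  ] [351.13682472 192.30534963]
```

View pics/w2.png

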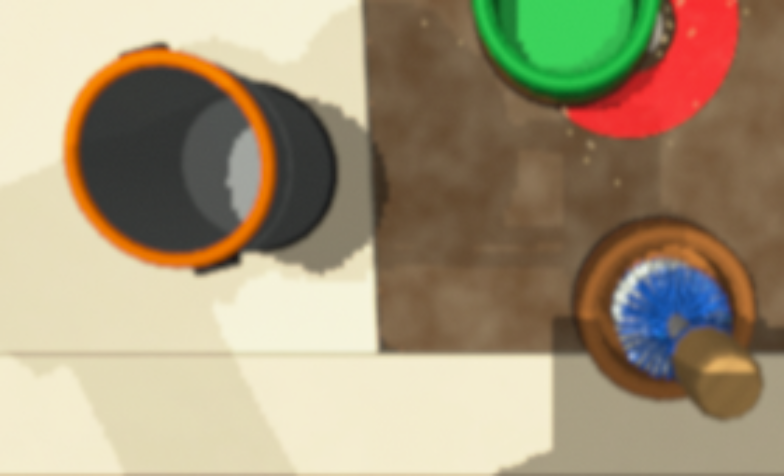

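```bash
python3 -m crank '[[-1,[0.07,0.2,0],[0,0,0]],[-1,[0.06,0.2,0],[0,0,0]],[-1,[0,0,0],[0,0,0]],[-1,[0,0,0],[0,0,0]]]'
```

```text
time_s: 3.0
tcp_pos: [0.4545, -0.0295, 0.3125]
ee_rot: [[1.0, 0.001, -0.0], [0.001, -1.0, 0.0], [-0.0, -0.0, -1.0]]
wrist_force: [-0.6, -0.2, 0.3]
gripper_width: 1.0
```

```bash
python3 -m crank '[[-1,[0.01,0.05,0.3],[0,0,0]],[-1,[0,0,0.3],[0,0,0]],[-1,[0,0,0.3],[0,0,0]],[-1,[0,0,0.3],[0,0,0]],[-1,[0,0,0.3],[0,0,0]],[-1,[0,0,0.1],[0,0,0]],[-1,[0,0,0],[0,0,0]],[-1,[0,0,0],[0,0,0]]]'
python3 - <<'E'
from station import r
import cv2
cv2.imwrite("pics/s2.png",r.capture("side")["img"][100:300,100:340].repeat(3,0).repeat(3,1))
cv2.imwrite("pics/c2.png",r.capture("scene")["img"][100:300,200:440].repeat(3,0).repeat(3,1))
E
```

```text
time_s: 3.8
tcp_pos: [0.4567, -0.0346, 0.1538]
ee_rot: [[1.0, 0.001, 0.002], [0.001, -1.0, 0.0], [0.002, -0.0, -1.0]]
wrist_force: [0.3, 0.5, 0.9]
gripper_width: 1.0
```

View pics/s2.png

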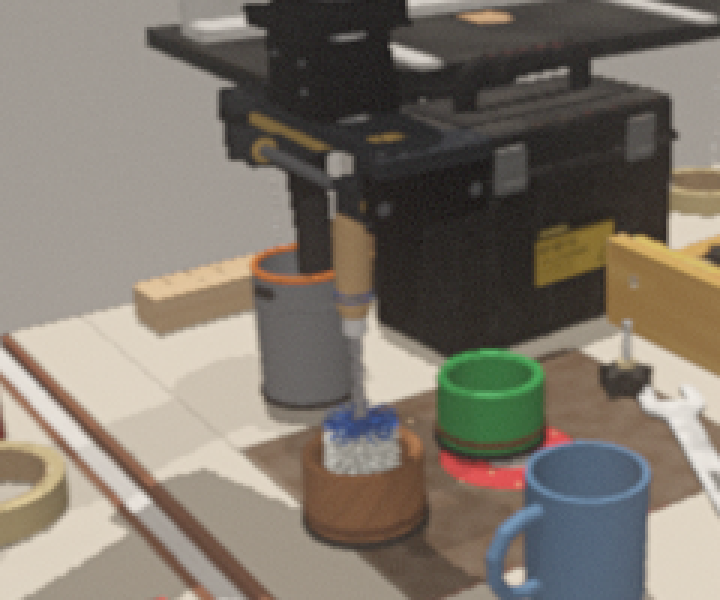

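View pics/c2.png

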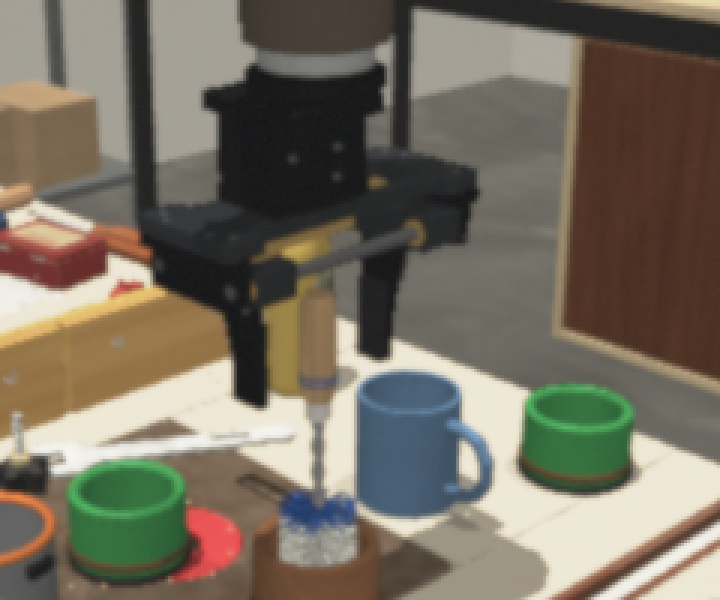

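The handle stands between the open fingers in both views, so I'll close on it.

```bash
python3 -m crank '[[1,[0,0,0],[0,0,0]],[1,[0,0,0],[0,0,0]],[1,[0,0,0],[0,0,0]],[1,[0,0,0],[0,0,0]],[1,[0,0,0],[0,0,0]],[1,[0,0,0],[0,0,0]],[1,[0,0,0],[0,0,0]],[1,[0,0,0],[0,0,0]]]'
python3 - <<'E'
from station import r
s=r.sense();print(s)
E
```

```text
time_s: 4.7
tcp_pos: [0.4557, -0.0352, 0.1525]
ee_rot: [[1.0, -0.0, -0.0], [-0.0, -1.0, -0.0], [-0.0, 0.0, -1.0]]
wrist_force: [-0.8, -0.4, 0.2]
gripper_width: 0.352
{'time_s': 4.7, 'joints': array([ 1.60453325e+01,  9.67099721e+00, -2.81210788e+01,  1.42636005e-03,
       -5.22092632e+01,  7.39527682e+01]), 'joint_velocities': array([-0.03363788, -0.03977075, -0.02269719, -0.02767733, -0.01169549,
       -0.04757733]), 'effort': array([-2.93957535e-03, -2.51048201e+01,  1.60144097e+01,  3.51288624e+00,
        8.29918776e-02, -8.15401063e-05]), 'tcp_pos': array([ 0.45570434, -0.03522249,  0.15253504]), 'ee_rot': array([[ 1.00000000e+00, -1.78937255e-05, -1.70249859e-05],
       [-1.78941574e-05, -1.00000000e+00, -2.53670056e-05],
       [-1.70245320e-05,  2.53673103e-05, -1.00000000e+00]]), 'wrist_force': array([-0.82848851, -0.37814722,  0.20094438]), 'moment': array([-0.03794792,  0.04504931,  0.00484567]), 'gripper_width': 0.3521312729396253}
```

```bash
python3 -m crank '[[1,[0,0,0],[0,0,0]],[1,[0,0,0],[0,0,0]],[1,[0,0,0],[0,0,0]],[1,[0,0,0],[0,0,0]],[1,[0,0,0],[0,0,0]]]'
```

```text
time_s: 5.2
tcp_pos: [0.4556, -0.0352, 0.1525]
ee_rot: [[1.0, -0.0, -0.0], [-0.0, -1.0, -0.0], [-0.0, 0.0, -1.0]]
wrist_force: [0.9, 0.1, -1.7]
gripper_width: 0.244
```

```bash
python3 -m crank '[[1,[0,0,-0.1],[0,0,0]],[1,[0,0,-0.2],[0,0,0]],[1,[0,0,-0.3],[0,0,0]],[1,[0,0,-0.3],[0,0,0]],[1,[0,0,-0.3],[0,0,0]],[1,[0,0,-0.3],[0,0,0]],[1,[0,0,0],[0,0,0]],[1,[0,0,0],[0,0,0]]]'
python3 - <<'E'
from station import r
import cv2
cv2.imwrite("pics/s3.png",r.capture("side")["img"][100:300,100:340].repeat(3,0).repeat(3,1))
cv2.imwrite("pics/c3.png",r.capture("scene")["img"][100:300,200:440].repeat(3,0).repeat(3,1))
E
```

```text
time_s: 6.0
tcp_pos: [0.4555, -0.035, 0.3032]
ee_rot: [[1.0, -0.0, 0.001], [-0.0, -1.0, 0.001], [0.001, -0.001, -1.0]]
wrist_force: [-0.0, 0.1, -2.3]
gripper_width: 0.245
```

View pics/s3.png

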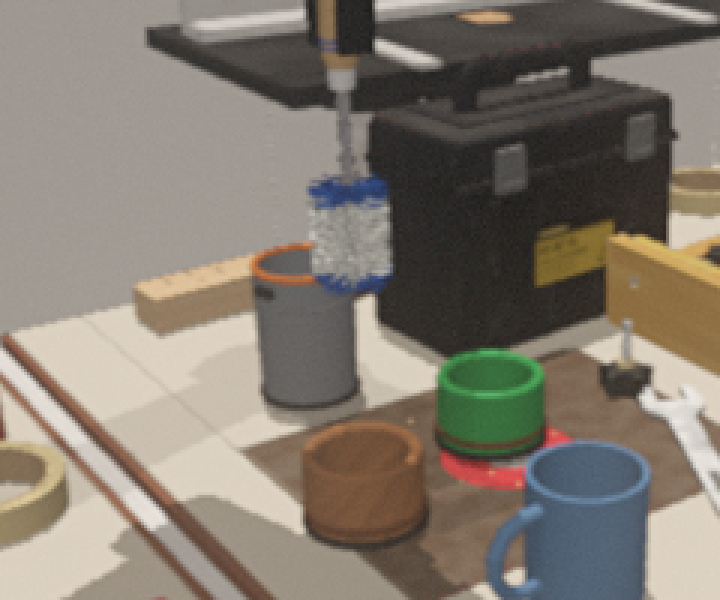

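View pics/c3.png

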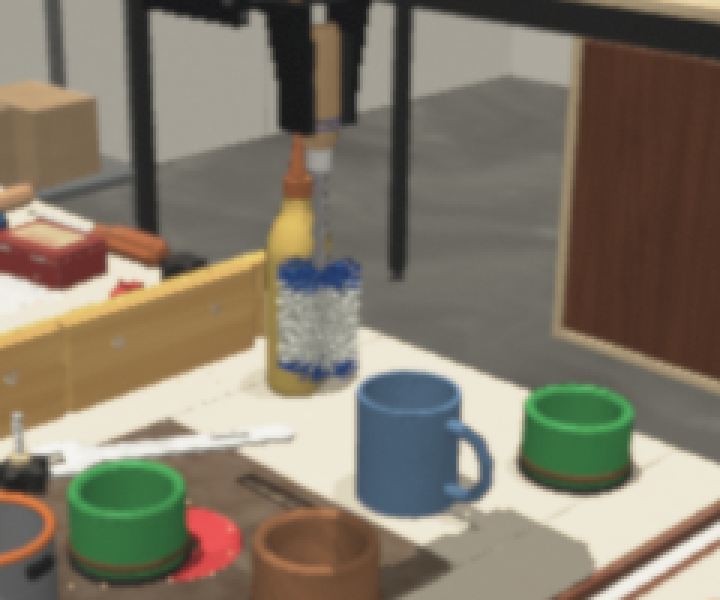

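Run:
```python
from station import r
from h import *
A=r.capture("scene");B=r.capture("side");s=r.sense();t=s["tcp_pos"]
for c,n in((A,"A"),(B,"B")):
    p=proj(c,ring(t[0],t[1],t[2]-.1445,.023));print(n,p.min(0),p.max(0))
print("obs A x",200+280/3,200+358/3,"bot",100+382/3," B x",100+312/3,100+391/3,"bot",100+293/3)
print("handle bottom ax",proj(A,[t[0],t[1],t[2]-.0105]),proj(B,[t[0],t[1],t[2]-.0105]),"obs ferrule A",200+319/3,100+150/3,"B",100+342/3,100+68/3)
a=dict(l=200+252/3,r=200+380/3,t=100+508/3);b=dict(l=100+302/3,r=100+426/3,t=100+422/3,b=100+493/3)
print("stand rim",fitring([(A,a),(B,b)],.0385),fitring([(A,a),(B,b)],.0385,.051))
```

```text
A [292.36380693 219.08828227] [319.29406586 230.10737245]
B [204.01395981 191.87503102] [229.865793   201.50775552]
obs A x 293.3333333333333 319.3333333333333 bot 227.33333333333331  B x 204.0 230.33333333333334 bot 197.66666666666669
handle bottom ax [[306.00939384 148.4694361 ]] [[213.10945341 122.77814956]] obs ferrule A 306.3333333333333 150.0 B 214.0 122.66666666666667
stand rim (array([ 0.45755839, -0.03747802,  0.04442881]), array([ 0.2,  0.3,  0.7,  0.3,  0.1,  1.6, -2.3])) (array([ 0.45597874, -0.03859044]), array([ 1.2,  1.5, -2.3, -0.4, -0.4, -0.9, -4.9]))
```

```bash
python3 -m crank '[[1,[0.107,-0.311,0],[0,0,0]],[1,[0.107,-0.311,0],[0,0,0]],[1,[0.107,-0.311,0],[0,0,0]],[1,[0.107,-0.311,0],[0,0,0]],[1,[0.107,-0.311,0],[0,0,0]],[1,[0.107,-0.311,0],[0,0,0]],[1,[0,0,0],[0,0,0]],[1,[0,0,0],[0,0,0]]]'
python3 - <<'E'
from station import r
from h import *
s=r.sense();print(s["tcp_pos"],s["wrist_force"])
A=r.capture("scene")["img"];B=r.capture("side")["img"]
cv2.imwrite("pics/c4.png",cv2.resize(np.hstack([A[140:350,100:300],B[110:320,120:320]]),None,fx=2,fy=2,interpolation=2))
E
```

```text
time_s: 7.0
tcp_pos: [0.5195, 0.1517, 0.3011]
ee_rot: [[1.0, 0.001, -0.003], [0.001, -1.0, -0.002], [-0.003, 0.002, -1.0]]
wrist_force: [-0.2, -0.5, -1.0]
gripper_width: 0.245
[0.5195283  0.15166998 0.30113482] [-0.24376401 -0.47423666 -0.95057001]
```

View pics/c4.png

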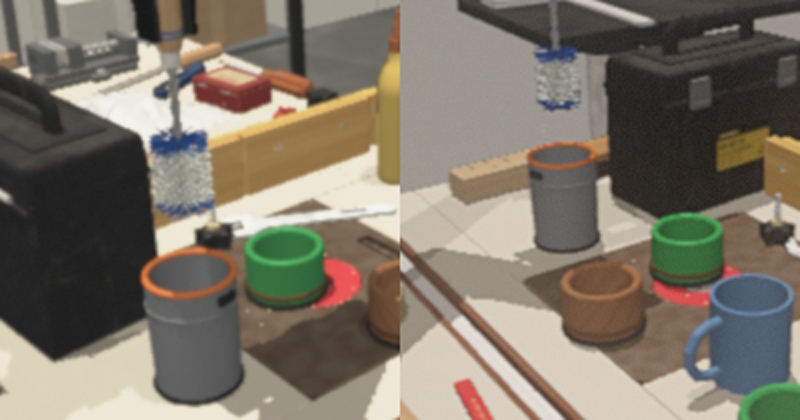

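Run:
```python
from station import r
from h import *
c=r.capture("side");A=r.capture("scene")
im={}
for n,q in(("B",c),("A",A)):
    h=cv2.cvtColor(q["img"],cv2.COLOR_BGR2HSV)
    m=cv2.inRange(h,(3,150,120),(14,255,255))
    if n=="B":m[:170]=0;m[215:]=0;m[:,:170]=0;m[:,235:]=0
    else:m[:255]=0;m[300:]=0;m[:,:160]=0;m[:,235:]=0
    k=cv2.findNonZero(m)[:,0];print(n,k.min(0),k.max(0)+1,len(k))
    im[n]=(k.min(0),k.max(0)+1)
E_=lambda n:dict(l=im[n][0][0],t=im[n][0][1],r=im[n][1][0],b=im[n][1][1])
print(fitring([(A,E_("A")),(c,E_("B"))],.0375),fitring([(A,E_("A")),(c,E_("B"))],.0375,.104))
t=r.sense()["tcp_pos"]
for q in(A,c):
    p=proj(q,ring(t[0],t[1],t[2]-.1445+.034,.023));print(p.min(0),p.max(0))
```

```text
B [184 182] [219 194] 104
A [170 264] [218 289] 292
(array([0.5214548 , 0.15206198, 0.10094729]), array([ 0.7,  0.9, -0.7, -0.8,  0.3, -0.2, -0.4, -0. ])) (array([0.51985324, 0.15247614]), array([ 0.8, -0.2, -0.4, -2. , -0.6, -1.3, -1.2, -1.2]))
[175.82060475 219.10576626] [205.70877398 231.26125063]
[187.52586151 145.1867871 ] [209.40877909 151.25074431]
```

```bash
python3 -m crank '[[1,[0.01,0,0.2],[0,0,0]],[1,[0,0,0.2],[0,0,0]],[1,[0,0,0.2],[0,0,0]],[1,[0,0,0.2],[0,0,0]],[1,[0,0,0.2],[0,0,0]],[1,[0,0,0],[0,0,0]]]'
python3 -m crank '[[1,[0,0,0.1],[0,0,0]],[1,[0,0,0.1],[0,0,0]],[1,[0,0,0.1],[0,0,0]],[1,[0,0,0.05],[0,0,0]],[1,[0,0,0],[0,0,0]],[1,[0,0,0],[0,0,0]]]'
python3 - <<'E'
from station import r
from h import *
A=r.capture("scene")["img"];B=r.capture("side")["img"]
cv2.imwrite("pics/c5.png",cv2.resize(np.hstack([A[140:350,100:300],B[110:320,120:320]]),None,fx=2,fy=2,interpolation=2))
E
```

```text
time_s: 7.8
tcp_pos: [0.5189, 0.1497, 0.2001]
ee_rot: [[1.0, -0.002, -0.006], [-0.002, -1.0, -0.003], [-0.006, 0.003, -1.0]]
wrist_force: [-0.5, 0.2, -1.8]
gripper_width: 0.238
time_s: 8.4
tcp_pos: [0.5211, 0.1515, 0.1677]
ee_rot: [[1.0, 0.0, 0.0], [0.0, -1.0, -0.0], [0.0, 0.0, -1.0]]
wrist_force: [0.4, 0.1, -0.8]
gripper_width: 0.242
```

View pics/c5.png

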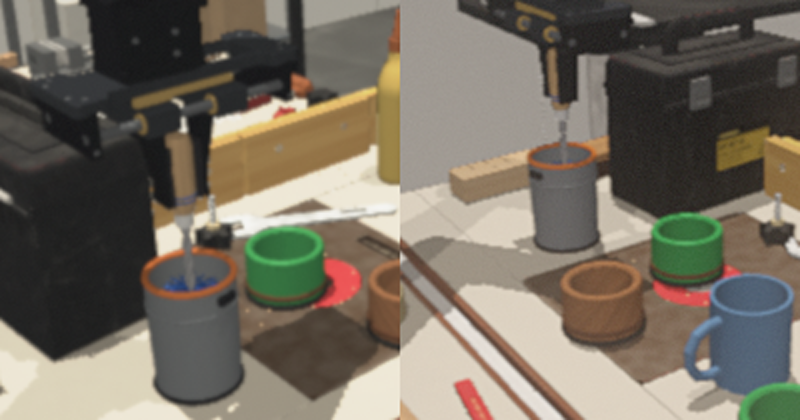

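The head is inside the cup with no contact force. Next I'll go down in small steps to find the floor.

```bash
python3 -m crank '[[1,[0,0,0.06],[0,0,0]],[1,[0,0,0.06],[0,0,0]],[1,[0,0,0],[0,0,0]],[1,[0,0,0],[0,0,0]]]'
python3 -m crank '[[1,[0,0,0.02],[0,0,0]],[1,[0,0,0],[0,0,0]],[1,[0,0,0],[0,0,0]]]'
python3 -m crank '[[1,[0,0,0.02],[0,0,0]],[1,[0,0,0],[0,0,0]],[1,[0,0,0],[0,0,0]]]'
```

```text
time_s: 8.9
tcp_pos: [0.5208, 0.1513, 0.1552]
ee_rot: [[1.0, -0.0, -0.001], [-0.0, -1.0, -0.0], [-0.001, 0.0, -1.0]]
wrist_force: [0.1, -0.1, -1.1]
gripper_width: 0.246
time_s: 9.2
tcp_pos: [0.5209, 0.1514, 0.1536]
ee_rot: [[1.0, -0.0, 0.0], [-0.0, -1.0, -0.0], [0.0, 0.0, -1.0]]
wrist_force: [0.0, -1.2, -0.8]
gripper_width: 0.244
time_s: 9.5
tcp_pos: [0.5209, 0.1514, 0.1515]
ee_rot: [[1.0, -0.0, -0.0], [-0.0, -1.0, -0.0], [-0.0, 0.0, -1.0]]
wrist_force: [0.6, -1.1, -0.0]
gripper_width: 0.244
```

```bash
python3 -m crank '[[1,[0,0,0.015],[0,0,0]],[1,[0,0,0],[0,0,0]],[1,[0,0,0],[0,0,0]]]'
python3 -m crank '[[1,[0,0,0.015],[0,0,0]],[1,[0,0,0],[0,0,0]],[1,[0,0,0],[0,0,0]]]'
```

```text
time_s: 9.8
tcp_pos: [0.5213, 0.1515, 0.1505]
ee_rot: [[1.0, 0.0, 0.001], [0.0, -1.0, 0.0], [0.001, -0.0, -1.0]]
wrist_force: [-0.0, 0.5, 1.0]
gripper_width: 0.243
time_s: 10.1
tcp_pos: [0.5216, 0.1515, 0.1504]
ee_rot: [[1.0, 0.001, 0.002], [0.001, -1.0, 0.0], [0.002, -0.0, -1.0]]
wrist_force: [-1.6, -0.1, 8.2]
gripper_width: 0.248
```

Contact comes at TCP z 0.1505, just where I expected it. Now the strokes, stopping about 1–2 mm above the floor.

```bash
python3 -m crank '[[1,[0,0,-0.15],[0,0,0]],[1,[0,0,-0.15],[0,0,0]],[1,[0,0,-0.15],[0,0,0]],[1,[0,0,-0.15],[0,0,0]],[1,[0,0,-0.04],[0,0,0]],[1,[0,0,0],[0,0,0]],[1,[0,0,0],[0,0,0]]]'
python3 -m crank '[[1,[0,0,0.15],[0,0,0]],[1,[0,0,0.15],[0,0,0]],[1,[0,0,0.15],[0,0,0]],[1,[0,0,0.1],[0,0,0]],[1,[0,0,0.05],[0,0,0]],[1,[0,0,0],[0,0,0]],[1,[0,0,0],[0,0,0]]]'
```

```text
time_s: 10.8
tcp_pos: [0.5202, 0.1512, 0.2115]
ee_rot: [[1.0, -0.0, -0.002], [-0.0, -1.0, -0.001], [-0.002, 0.001, -1.0]]
wrist_force: [-0.8, 0.2, -1.0]
gripper_width: 0.246
time_s: 11.5
tcp_pos: [0.5212, 0.1515, 0.1529]
ee_rot: [[1.0, 0.0, 0.001], [0.0, -1.0, 0.0], [0.001, -0.0, -1.0]]
wrist_force: [0.0, 0.5, 0.2]
gripper_width: 0.242
```

```bash
python3 -m crank '[[1,[0,0,-0.15],[0,0,0]],[1,[0,0,-0.15],[0,0,0]],[1,[0,0,-0.15],[0,0,0]],[1,[0,0,-0.15],[0,0,0]],[1,[0,0,0],[0,0,0]],[1,[0,0,0],[0,0,0]],[1,[0,0,0],[0,0,0]]]'
python3 -m crank '[[1,[0,0,0.15],[0,0,0]],[1,[0,0,0.15],[0,0,0]],[1,[0,0,0.15],[0,0,0]],[1,[0,0,0.1],[0,0,0]],[1,[0,0,0.06],[0,0,0]],[1,[0,0,0],[0,0,0]],[1,[0,0,0],[0,0,0]],[1,[0,0,0],[0,0,0]]]'
python3 -m crank '[[1,[0,0,0.02],[0,0,0]],[1,[0,0,0],[0,0,0]],[1,[0,0,0],[0,0,0]]]'
```

```text
time_s: 12.2
tcp_pos: [0.5203, 0.1512, 0.2118]
ee_rot: [[1.0, -0.0, -0.001], [-0.0, -1.0, -0.0], [-0.001, 0.0, -1.0]]
wrist_force: [0.2, -0.0, -0.4]
gripper_width: 0.247
time_s: 13.0
tcp_pos: [0.521, 0.1515, 0.1518]
ee_rot: [[1.0, -0.0, 0.0], [-0.0, -1.0, 0.0], [0.0, -0.0, -1.0]]
wrist_force: [-0.2, -0.2, -1.5]
gripper_width: 0.247
time_s: 13.3
tcp_pos: [0.5216, 0.1516, 0.1505]
ee_rot: [[1.0, 0.0, 0.002], [0.0, -1.0, 0.001], [0.002, -0.001, -1.0]]
wrist_force: [-0.2, -0.4, 4.7]
gripper_width: 0.245
```

The floor is felt at the same height again, so the brush has not slipped. Now I'll lift out and go back to the stand.

```bash
python3 -m crank '[[1,[0,0,-0.15],[0,0,0]],[1,[0,0,-0.25],[0,0,0]],[1,[0,0,-0.25],[0,0,0]],[1,[0,0,-0.25],[0,0,0]],[1,[0,0,-0.3],[0,0,0]],[1,[0,0,-0.3],[0,0,0]],[1,[0,0,0],[0,0,0]],[1,[0,0,0],[0,0,0]]]'
python3 -m crank '[[1,[-0.107,0.311,0],[0,0,0]],[1,[-0.107,0.311,0],[0,0,0]],[1,[-0.107,0.311,0],[0,0,0]],[1,[-0.107,0.311,0],[0,0,0]],[1,[-0.107,0.311,0],[0,0,0]],[1,[-0.107,0.311,0],[0,0,0]],[1,[0,0,0],[0,0,0]],[1,[0,0,0],[0,0,0]]]'
python3 - <<'E'
from station import r
from h import *
print(r.sense()["tcp_pos"])
A=r.capture("scene")["img"];B=r.capture("side")["img"]
cv2.imwrite("pics/c6.png",cv2.resize(np.hstack([A[140:350,160:360],B[110:320,120:320]]),None,fx=2,fy=2,interpolation=2))
E
```

```text
time_s: 14.1
tcp_pos: [0.5205, 0.1515, 0.2992]
ee_rot: [[1.0, -0.0, -0.001], [-0.0, -1.0, 0.001], [-0.001, -0.001, -1.0]]
wrist_force: [-0.4, 0.0, -0.5]
gripper_width: 0.246
time_s: 14.9
tcp_pos: [0.4558, -0.0357, 0.2981]
ee_rot: [[1.0, -0.002, -0.003], [-0.002, -1.0, -0.0], [-0.003, 0.0, -1.0]]
wrist_force: [-0.6, 0.9, -0.9]
gripper_width: 0.245
[ 0.4557986  -0.03570643  0.29810258]
```

View pics/c6.png

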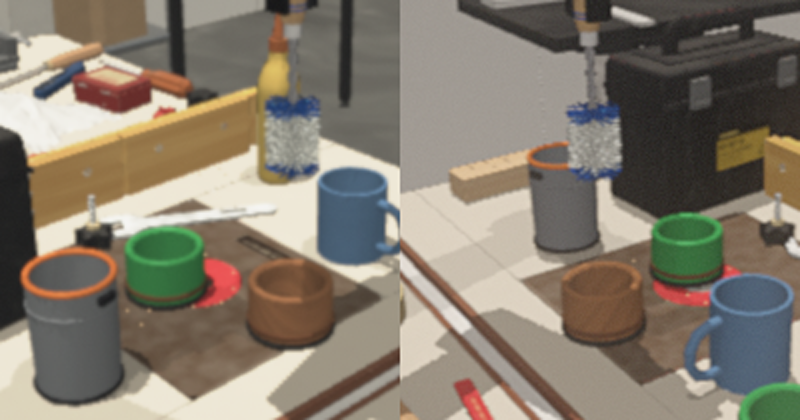

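```bash
python3 -m crank '[[1,[0.005,0,0.2],[0,0,0]],[1,[0,0,0.25],[0,0,0]],[1,[0,0,0.25],[0,0,0]],[1,[0,0,0.2],[0,0,0]],[1,[0,0,0],[0,0,0]],[1,[0,0,0],[0,0,0]]]'
python3 -m crank '[[1,[0,0,0.1],[0,0,0]],[1,[0,0,0.1],[0,0,0]],[1,[0,0,0.1],[0,0,0]],[1,[0,0,0.1],[0,0,0]],[1,[0,0,0.1],[0,0,0]],[1,[0,0,0],[0,0,0]],[1,[0,0,0],[0,0,0]]]'
```

```text
time_s: 15.6
tcp_pos: [0.4577, -0.0347, 0.2097]
ee_rot: [[1.0, 0.001, -0.0], [0.001, -1.0, -0.001], [-0.0, 0.001, -1.0]]
wrist_force: [-0.5, -0.5, -1.0]
gripper_width: 0.248
time_s: 16.3
tcp_pos: [0.4572, -0.0353, 0.1593]
ee_rot: [[1.0, 0.0, -0.0], [0.0, -1.0, -0.0], [-0.0, 0.0, -1.0]]
wrist_force: [-0.8, -0.6, 0.2]
gripper_width: 0.247
```

```bash
python3 -m crank '[[1,[0,0,0.05],[0,0,0]],[1,[0,0,0],[0,0,0]],[1,[0,0,0],[0,0,0]]]'
python3 -m crank '[[1,[0,0,0.02],[0,0,0]],[1,[0,0,0],[0,0,0]],[1,[0,0,0],[0,0,0]]]'
python3 - <<'E'
from station import r
from h import *
A=r.capture("scene")["img"];B=r.capture("side")["img"]
cv2.imwrite("pics/c7.png",cv2.resize(np.hstack([A[140:350,200:400],B[110:320,120:320]]),None,fx=2,fy=2,interpolation=2))
E
```

```text
time_s: 16.6
tcp_pos: [0.4572, -0.0352, 0.1546]
ee_rot: [[1.0, -0.0, 0.0], [-0.0, -1.0, 0.0], [0.0, -0.0, -1.0]]
wrist_force: [0.4, -0.3, -0.6]
gripper_width: 0.241
time_s: 16.9
tcp_pos: [0.4572, -0.0352, 0.1526]
ee_rot: [[1.0, 0.0, 0.0], [0.0, -1.0, 0.0], [0.0, -0.0, -1.0]]
wrist_force: [0.8, 0.8, -1.4]
gripper_width: 0.243
```

View pics/c7.png

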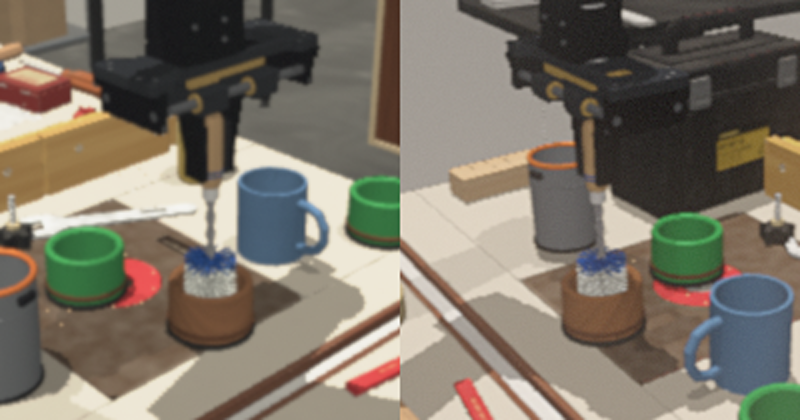

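The brush is seated and upright in the stand, so I'll open the gripper.

```bash
python3 -m crank '[[1,[0,0,0.01],[0,0,0]],[1,[0,0,0],[0,0,0]],[-0.3,[0,0,0],[0,0,0]],[-0.3,[0,0,0],[0,0,0]],[-0.3,[0,0,0],[0,0,0]],[-0.3,[0,0,0],[0,0,0]],[-0.6,[0,0,0],[0,0,0]],[-0.6,[0,0,0],[0,0,0]]]'
python3 -m crank '[[-1,[0,0,0],[0,0,0]],[-1,[0,0,0],[0,0,0]],[-1,[0,0,0],[0,0,0]],[-1,[0,0,0],[0,0,0]],[-1,[0,0,0],[0,0,0]],[-1,[0,0,0],[0,0,0]],[-1,[0,0,0],[0,0,0]],[-1,[0,0,0],[0,0,0]]]'
```

```text
time_s: 17.8
tcp_pos: [0.4572, -0.0352, 0.1514]
ee_rot: [[1.0, 0.0, -0.0], [0.0, -1.0, -0.0], [-0.0, 0.0, -1.0]]
wrist_force: [-0.0, -0.1, 0.3]
gripper_width: 0.707
time_s: 18.6
tcp_pos: [0.4572, -0.0352, 0.1516]
ee_rot: [[1.0, -0.0, 0.0], [-0.0, -1.0, 0.0], [0.0, -0.0, -1.0]]
wrist_force: [0.4, 1.1, -0.1]
gripper_width: 0.999
```

```bash
python3 -m crank '[[-1,[0,0,-0.1],[0,0,0]],[-1,[0,0,-0.2],[0,0,0]],[-1,[0,0,-0.3],[0,0,0]],[-1,[0,0,-0.3],[0,0,0]],[-1,[0,0,-0.3],[0,0,0]],[-1,[0,0,-0.3],[0,0,0]],[-1,[0,0,0],[0,0,0]],[-1,[0,0,0],[0,0,0]]]'
python3 - <<'E'
from station import r
from h import *
A=r.capture("scene");B=r.capture("side")
cv2.imwrite("pics/c8.png",cv2.resize(np.hstack([A["img"][140:350,160:360],B["img"][110:320,120:320]]),None,fx=2,fy=2,interpolation=2))
for q in(A,B):
  print(proj(q,[[.4572,-.0352,.205],[.4572,-.0352,.139]]).round(1))
E
```

```text
time_s: 19.4
tcp_pos: [0.4572, -0.0351, 0.3025]
ee_rot: [[1.0, -0.0, 0.002], [-0.0, -1.0, 0.001], [0.002, -0.001, -1.0]]
wrist_force: [-0.6, -0.7, -0.1]
gripper_width: 0.998
[[304.9 197.9]
 [304.9 233.5]]
[[216.7 170.9]
 [218.5 205.4]]
```

View pics/c8.png

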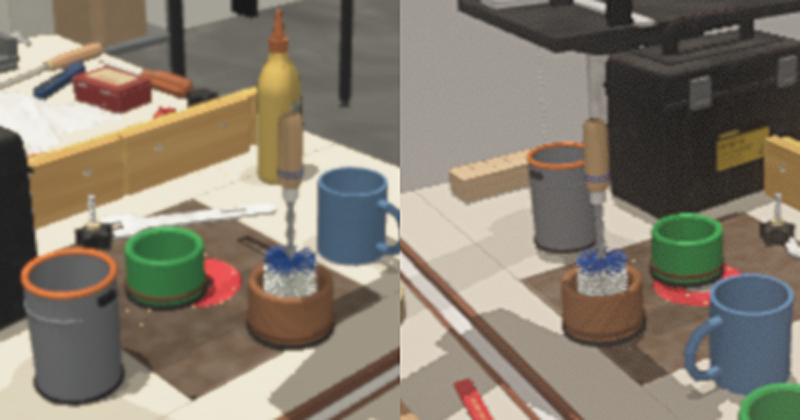

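The brush stands upright in the stand with its handle top where it should be. The cup, mug and bottle are in place, and the gripper is clear, so I'll hand in.

```bash
python3 -c "
from station import r
print(r.finish_job())"
```

```text
the job is handed in; nothing more can be done
None
```

I scrubbed the dust cup with three strokes to the bottom, put the brush back in its stand and let go, then handed in at about 19.5 s. The hand-in gave no verdict, so these are my own checks.

**Strokes:** I felt the cup floor with the brush on the first and third strokes, at the same tool height (0.1505 m) and with under 10 N on the wrist. The brush had therefore not slipped in the grip. The second stroke stopped about 2 mm above the floor. Between strokes the bristle end was drawn up about 61 mm above it.

**Final state:** In the last pictures the brush stands upright in the stand, its handle top within about 2 pixels of where I expected it. The cup, mug and glue bottle look to be where they started. The gripper is open about 95 mm above the handle.

**Disagreements:**
- **Handle height:** the cameras put the handle about 3 mm lower than the given dimensions (top at 205 mm instead of 208).
- **Bristle end:** it showed about 3 pixels higher than predicted, which I put down to its rounded edge. The floor contact matched the given heights.
- **Stand centre:** the different views put it 2–3 mm apart.

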